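# Pack the soap ball and feed the gift tray into the labeller

### The job

Lower the soap ball gently into the empty pocket of the open gift tray and let go of it there; do not drop it in. Then bring the tray, jar end first, between the labeller's cheeks and under its head until it is fully home against the stop, with the ball still in its pocket, and leave the bottles, jars and other things on the bench where they are.

Things in the scene. Friction and masses are not known exactly. Their poses are not given: they have to be found in the camera images.
- tray: loose grey laminated gift tray, open on top, 192 long (x) x 66 wide (y) x 64 high mm, walls and floor 4 mm thick, 0.3 kg; origin at the centre of its underside. +x points to its jar end, where a low amber jar with a black lid is fixed in a small pocket; the other, larger pocket (-x end, 120 x 58 mm inside, 60 deep) is empty
- tray_pocket (a point): centre of the floor of the tray's empty pocket (4 mm above the tray's underside, 32 mm from its centre towards -x); two low ribs 4 mm high, 16 mm either side of it along the tray, keep the ball from rolling
- tray_nose (a point): middle of the tray's jar end, at the underside (96 mm from its centre towards +x)
- ball_center (a point): centre of the off-white soap ball, 46 mm in diameter, 0.06 kg, the only ball; at the start it rests on a white ring
- stand: white plastic ring under the ball, fixed to the bench, 42 mm across, 12 mm high; origin at the centre of its underside
- labeller: black steel label applicator fixed to the bench: two cheeks 130 mm long (x), the lane between them 86 mm wide, and a head across them, underside 84 mm above the bench; white label roll on top, 191 mm high in all, 130 wide. Origin on the bench under its middle; +x is the way the tray goes in. Lead-in plates 24 mm high flare out to 27 mm before the cheeks. The tray slides on the bench itself
- labeller_mouth (a point): middle of the lane at the front edge of the cheeks and head, at bench height
- labeller_stop (a point): middle of the face of the steel stop plate at the end of the lane (100 mm beyond the mouth), at bench height, axes as the labeller's; a tray that is home sticks out 92 mm from under the head
- bottle1: bystander: blue capped bottle, 48 mm in diameter, 115 mm high, upright; origin at its underside
- bottle2: bystander: a second such blue bottle
- bottle3: bystander: a third such blue bottle
- jar1: bystander: low amber jar with black lid, 66 mm in diameter, 45 mm high
- jar2: bystander: a second such jar
- core: bystander: empty cardboard label core, 84 mm in diameter, 60 mm high, upright
- spatula: bystander: spatula lying on the bench, its origin on its underside
- ball: the soap ball itself; its origin lies on its surface and turns with it, so use ball_center
Not all that is in view belongs to the job. Leave any pink look-alike of the labeller alone.

How it is judged:
By the outcome, as a careful person would: the job done as asked, in the order asked, and still so for the second after the job is handed in, with the robot touching nothing.
It also fails if it takes over 64 s, if anything falls off the work surface, if the arm or the gripper's body presses on something with over 40 N, if the wrist force passes 120 N, or if a joint passes its speed limit or range.

### The arm

A 6-joint arm with a two-finger parallel gripper is mounted at the origin on the work surface. World frame = base frame: x ahead of the robot, y to its left, z up, the work surface at z = 0. Lengths are in mm, angles in rad, forces in N, time in s.
With the tool pointing down it reaches from about 275 to 750 mm from the base axis. Payload 10.2 kg.
Tool frame: the origin (TCP) lies between the finger pads; the fingertips stand 8 mm ahead of it and the grasp point (between the pads) lies 11 mm behind it; z points along the fingers, y is the line along which they close (so a half turn about z gives the same grasp; the last joint's range is limited). The gripper opens to 85 mm and grips with 20 to 120 N. Pads are 22 mm wide; open, the fingers measure 114 mm over their backs; the gripper's body (76 mm by 85 mm) begins 54 mm behind the grasp point. The pads swing forward as they close: fully open they stand 13 mm farther back than shut.
Start: joints at [-1.399, 0.313, 1.498, -0, 1.331, -0.223], TCP at [201.915, -484.625, 239.294] pointing down, gripper open.
Joint ranges: [-2.94, 2.94], [-0.97, 2.17], [0.19, 2.56], [-1.23, 4.37], [0.02, 3.11], [-2.88, 2.88]. Speed limits (rad/s): [2.39, 2.39, 3.01, 3.14, 3.14, 3.14].

### API

Orientations are given as a unit quaternion [w, x, y, z].
In Python, from rig import * gives the robot as it stands.
- The arm moves only by the shell command python3 -m handwheel 'ROWS' [FORCE]. ROWS is JSON, a list that holds one entry, the list of rows, each a list of 7 numbers: the shift along the world's x, y, z in mm, then the turn, a rotation vector about the world's x, y, z in degrees, then the opening, from -1 (shut) to 1 (fully open). A call has 1 to 8 rows; each row shifts and turns the commanded pose from where the row before left it; what a row does not reach is not made up. A row lasts 1/8 s, in which the tool goes at most 62.5 mm and 10.7 degrees, less where a joint would pass 70% of its speed; a pose out of reach is approached as far as the arm can. A call is refused whole if a number of a shift passes 62.5 or a number of a turn 10.7, either way. A call with a gripper value outside its range is refused whole. The fingers move at their own pace and stop on an object; FORCE is the grip in N (left out, the last holds). Time passes only in rows, so rows that do not move let the fingers close. It gives the time, the measured TCP pose, the force, the opening and the grip force at its end, in the units of the state.
- sense(): the state, without advancing time (a new reading comes with each control period).
- capture(name): name is "scene" or "top" or "wrist"; returns a dict with "image" (480x640x3 uint8, red, green, blue), "fx", "fy", "cx", "cy" (pixels), "rvec" (rotation vector, rad) and "tvec" (3), from world to camera coordinates, as OpenCV has them; the wrist camera has in their place "hand_eye" (4x4, takes a point from camera to tool coordinates, whose origin is the TCP and whose axes are the flange's). Camera axes: x right, y down, z forward; pixel columns grow to the right and rows downward; lengths in mm; the calibration is good to about 2 mm. A picture is of the moment at which its call begins: read the wrist's pose just before it. There is no depth.
- finish_job(): hands the job in; it is judged then, once.
The state is a dict: "time_s": time; "joints": joint angles; "dq": joint speeds; "tau": joint torques, N m; "eef_pos": TCP position; "ee_rot": TCP orientation; "force": force on the tool from outside, world axes, zero at the start; "wrist_torque": the same for the moment, N m; "grip_width": opening from 0.0 (shut) to 1.0 (fully open); "grip_force": force on a finger pad.
Only numpy, scipy, OpenCV 4.12 (cv2) and the standard library are available. Lean on these libraries where they do the work, as an engineer would, in place of code of your own. Each camera call takes 0.05 s, during which the arm holds its last target. There are 200 camera calls.

## Working session

There is one attempt and no reset: what is moved stays moved. The work goes in short steps, Python scripts to look and compute and a shell command to move; the robot and the scene stay as the last step left them, time stands still between calls to the robot, and variables do not carry over. Pictures are saved under pics/ and viewed, at most 10 in all, crops included, and the job is handed in when it is done.

```bash
mkdir -p pics; cat > h.py <<'E'
from rig import *
import numpy as np, cv2
from scipy.spatial.transform import Rotation as R
def cam(c,s=None):
    if "rvec" in c:
        Rm=cv2.Rodrigues(np.array(c["rvec"],float))[0]; t=np.array(c["tvec"],float).ravel()
        return Rm.T, -Rm.T@t
    q=s["ee_rot"]; Rt=R.from_quat([q[1],q[2],q[3],q[0]]).as_matrix(); H=np.array(c["hand_eye"])
    return Rt@H[:3,:3], Rt@H[:3,3]+np.array(s["eef_pos"])
def ray(c,uv,s=None):
    A,o=cam(c,s); d=A@np.array([(uv[0]-c["cx"])/c["fx"],(uv[1]-c["cy"])/c["fy"],1.]); return o,d/np.linalg.norm(d)
def onz(c,uv,z,s=None):
    o,d=ray(c,uv,s); return o+d*(z-o[2])/d[2]
def proj(c,P,s=None):
    A,o=cam(c,s); p=A.T@(np.array(P,float)-o); return p[0]/p[2]*c["fx"]+c["cx"],p[1]/p[2]*c["fy"]+c["cy"]
def cross(r1,r2):
    (a,d),(b,e)=r1,r2; M=np.stack([d,-e],1); k=np.linalg.lstsq(M,b-a,rcond=None)[0]
    p,q=a+d*k[0],b+e*k[1]; return (p+q)/2,np.linalg.norm(p-q)
def save(n,im): cv2.imwrite("pics/"+n+".png",cv2.cvtColor(im,cv2.COLOR_RGB2BGR))
def grab():
    import pickle
    o={}
    for n in("scene","top"): o[n]=capture(n); 
    s=sense(); o["wrist"]=capture("wrist"); o["s"]=s
    pickle.dump(o,open("last.pkl","wb")); return o
E
python3 - <<'E'
from h import *
o=grab(); print(o["s"])
save("scene0",o["scene"]["image"]);save("top0",o["top"]["image"])
for n in("scene","top"): print(cam(o[n]))
E
```

```text
{'time_s': 0.1, 'joints': array([-1.39942717e+00,  3.13348837e-01,  1.49832807e+00,  8.98774182e-06,
        1.33100994e+00, -2.23401107e-01]), 'dq': array([-0.0003495 , -0.00240203, -0.00132586,  0.00013402,  0.00240954,
        0.00082985]), 'tau': array([ 2.54268831e-03, -4.12900686e+01, -2.60140425e+01, -1.63561695e-04,
        3.06908340e-03, -5.93003108e-06]), 'eef_pos': array([ 201.8661548 , -484.40933441,  238.82787416]), 'ee_rot': array([-5.46800297e-04,  9.80582784e-01,  1.96104830e-01,  1.85949428e-05]), 'force': array([ 0.80487513, -0.17217135, -0.04640167]), 'wrist_torque': array([ 0.05703314,  0.03730146, -0.00375847]), 'grip_force': 0.0, 'grip_width': 0.9999141365448769}
(array([[ 0.44981391,  0.51516284, -0.72957158],
       [ 0.89303569, -0.27080837,  0.35937457],
       [-0.01243766, -0.81318514, -0.58187218]]), array([1450.29906481, -531.9979653 ,  833.9743551 ]))
(array([[-0.01133765, -0.9972533 ,  0.07319367],
       [-0.9998595 ,  0.01040258, -0.01314398],
       [ 0.01234648, -0.07333241, -0.99723113]]), array([ 379.14028632,  -28.04368682, 1249.07670955]))
```

View pics/scene0.png

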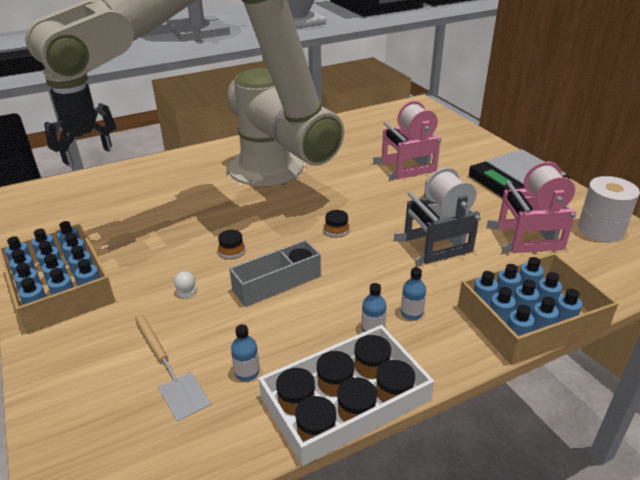

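View pics/top0.png

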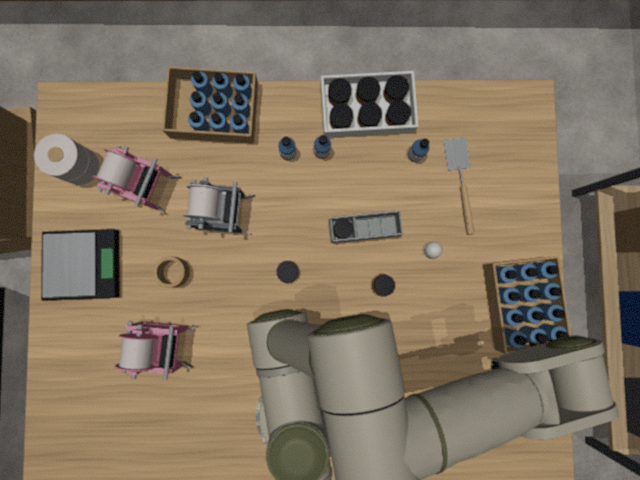

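Scene view: the soap ball is at (185,284) on its ring, the tray at (276,272) with its jar end to the right, and the black labeller at (440,215). In the top view these are at (433,250), (365,227) and (215,207).

Look-alikes:
- **Ball:** the only ball is at top (433,250). Other white things are the label rolls (205,200), (118,167), (137,353) and the paper roll (60,157).
- **Labeller:** the pink ones at top (130,175) and (150,350) are decoys. The black one at (215,207) is the target.
- **Tray:** the white jar box (368,103) and wooden crates (210,103), (530,305) are not it. The grey tray at (365,227) is.

Next is a close crop to check these choices.

```bash
python3 - <<'E'
from h import *
import pickle
o=pickle.load(open("last.pkl","rb"))
t=o["top"]["image"];s=o["scene"]["image"]
a=cv2.resize(t[170:265,175:455],(800,271),interpolation=cv2.INTER_CUBIC)
b=cv2.resize(s[155:310,165:485],(800,387//1),interpolation=cv2.INTER_CUBIC)[:329]
save("crop1",np.vstack([a,b]))
def cen(im,box):
    x0,y0,x1,y1=box; h=cv2.cvtColor(im[y0:y1,x0:x1],cv2.COLOR_RGB2HSV)
    m=((h[...,1]<45)&(h[...,2]>120)).astype(np.uint8)
    n,l,st,c=cv2.connectedComponentsWithStats(m); k=1+np.argmax(st[1:,4]); print(st[k],c[k]+[x0,y0]); return c[k]+[x0,y0]
u=cen(t,(418,235,450,268)); v=cen(s,(165,262,205,305))
print(cross(ray(o["top"],u),ray(o["scene"],v)), onz(o["top"],u,35))
E
```

```text
[  6   7  18  16 195] [433.54871795 249.07179487]
[  9   9  22  27 425] [184.66117647 283.66117647]
(array([ 450.93407618, -373.69897135,   20.66759652]), np.float64(0.40890805853158974)) [ 450.16166849 -369.46844557   35.        ]
```

View pics/crop1.png

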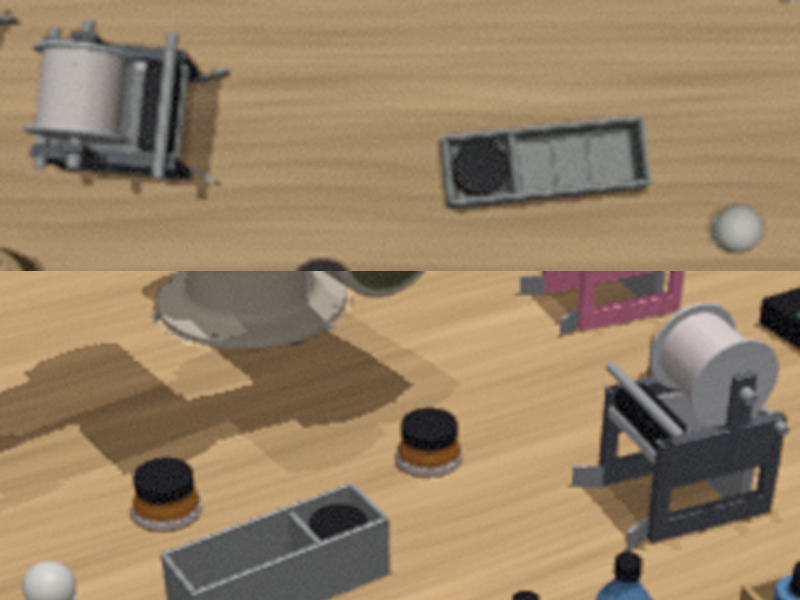

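The crop confirms it: the black labeller's flared mouth faces the tray, the tray's jar end faces the labeller, and the ball is at the tray's far end. Now I'll move over the ball and tray and measure with the wrist camera.

```bash
python3 -m handwheel '[[[20,15,5,0,0,-3,1],[40,25,10,0,0,-3,1],[45,30,15,0,0,-3,1],[45,30,15,0,0,-3,1],[40,25,10,0,0,-3,1],[25,20,5,0,0,-2,1],[0,0,0,0,0,0,1],[0,0,0,0,0,0,1]]]'
python3 - <<'E'
from h import *
o=grab(); s=o["s"]; print(s["eef_pos"],s["ee_rot"]); print(o["wrist"]["hand_eye"],o["wrist"]["fx"],cam(o["wrist"],s))
save("w1",o["wrist"]["image"])
E
```

```text
time_s: 1.15
eef_pos: [416.4, -340.0, 298.9]
ee_rot: [-0.0, 0.999, 0.049, -0.0]
force: [-0.3, -0.8, -0.8]
grip_width: 1.001
grip_force: 0.0
[ 416.14641871 -340.27405337  298.98305765] [-2.06640484e-04  9.98823976e-01  4.84825911e-02 -2.45053109e-04]
[[-1.08463504e-03 -9.47589870e-01 -3.19487500e-01  8.28451501e+01]
 [ 9.99999400e-01 -9.79414457e-04 -4.90007197e-04  5.38424022e-01]
 [ 1.51415180e-04 -3.19487840e-01  9.47590364e-01 -1.34035063e+02]
 [ 0.00000000e+00  0.00000000e+00  0.00000000e+00  1.00000000e+00]] 352.5194936514161 (array([[ 9.57713763e-02, -9.43067076e-01, -3.18515829e-01],
       [-9.95403184e-01, -9.09247448e-02, -3.00864159e-02],
       [-5.87462219e-04,  3.19933088e-01, -9.47439958e-01]]), array([ 498.72254034, -332.83843391,  432.97896312]))
```

View pics/w1.png

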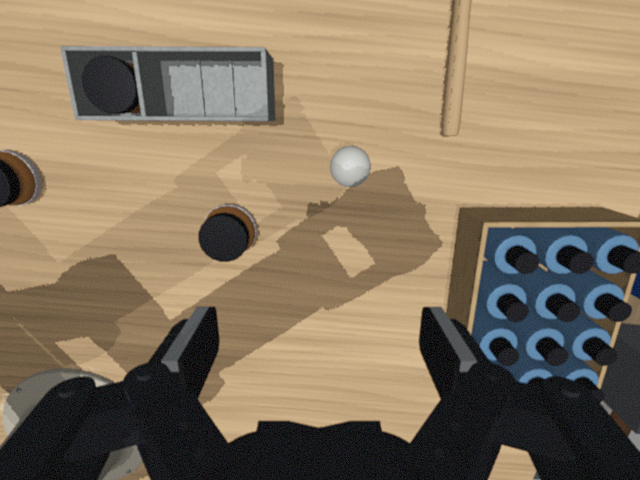

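The wrist view shows the ball at (350,166) with a radius of about 20 px. The tray rim corners are about (62,47), (265,47), (273,121) and (78,119), jar end on the left, with jar1 at (223,238) beside it.

```bash
python3 - <<'E'
from h import *
import pickle
o=pickle.load(open("last.pkl","rb"));s=o["s"];w=o["wrist"]
h=cv2.cvtColor(w["image"],cv2.COLOR_RGB2HSV)
m=((h[...,1]<45)&(h[...,2]>110)).astype(np.uint8)[135:200,320:382]
c=max(cv2.findContours(m,0,cv2.CHAIN_APPROX_NONE)[0],key=cv2.contourArea)
(u,v),r=cv2.minEnclosingCircle(c); uw=(u+320,v+135); print("ball wrist",uw,r)
t=o["top"]["image"]; h=cv2.cvtColor(t,cv2.COLOR_RGB2HSV)
m=((h[...,1]<45)&(h[...,2]>100)).astype(np.uint8)[235:268,418:450]
c=max(cv2.findContours(m,0,cv2.CHAIN_APPROX_NONE)[0],key=cv2.contourArea)
(u,v),r=cv2.minEnclosingCircle(c); ut=(u+418,v+235); print("top",ut,r)
print(cross(ray(w,uw,s),ray(o["top"],ut)))
sc=(184.6,281.5); print("w/scene",cross(ray(w,uw,s),ray(o["scene"],sc)), onz(w,uw,33,s))
# size-based distance
f=w["fx"]; 
W=[(63,47.5),(267,47.5),(274,121.5),(78,120.5)];T=[(329,217.6),(399,211.3),(401.8,235),(332.5,242.5)]
S=[(232,267),(306,246),(320.5,261),(246,286)]
for a,b in zip(W,T): print("rim",onz(w,a,64,s).round(1),onz(o["top"],b,64).round(1),cross(ray(w,a,s),ray(o["top"],b))[0].round(1))
P=np.array([onz(w,a,64,s) for a in W]); ctr=P.mean(0); d=P[0]+P[3]-P[1]-P[2]; print(ctr,np.degrees(np.arctan2(d[1],d[0])),np.linalg.norm(d)/2,np.linalg.norm(P[0]-P[3]))
E
```

```text
ball wrist (349.48230171203613, 165.9513282775879) 20.388051986694336
top (432.5, 248.5) 8.631438255310059
(array([ 451.64517767, -372.01806419,   19.56588792]), np.float64(2.9853696103149585))
w/scene (array([ 451.28953063, -372.77196524,   26.77855849]), np.float64(0.8351450338401096)) [ 452.12542299 -371.76070579   33.        ]
rim [538.6 -88.7  64. ] [536.3 -81.7  64. ] [538.7 -82.1  53.9]
rim [ 556.9 -278.5   64. ] [ 551.5 -270.9   64. ] [ 557.4 -275.4   43.1]
rim [ 491.9 -288.7   64. ] [ 487.3 -276.9   64. ] [ 490.9 -284.4   27.6]
rim [474.2 -94.8  64. ] [469.  -90.2  64. ] [471.6 -90.2  56.1]
[ 515.37734461 -187.65111809   64.        ] 95.35272501432662 192.71241601638056 64.75070653232629
```

```bash
python3 -m handwheel '[[[15,-12,-25,0,0,0,1],[15,-15,-50,0,0,0,1],[5,-5,-50,0,0,0,1],[0,0,-30,0,0,0,1],[0,0,-10,0,0,0,1],[0,0,0,0,0,0,1]]]'
python3 - <<'E'
from h import *
import pickle
p=pickle.load(open("last.pkl","rb"))
s=sense();w=capture("wrist");print(s["eef_pos"],s["force"])
pickle.dump((s,w),open("b2.pkl","wb")); save("w2",w["image"])
h=cv2.cvtColor(w["image"],cv2.COLOR_RGB2HSV)
m=((h[...,1]<45)&(h[...,2]>110)).astype(np.uint8)
g=proj(w,[451.3,-372.5,28],s);print(g)
x,y=map(int,g); z=np.zeros_like(m); z[y-70:y+70,x-70:x+70]=1; m*=z
c=max(cv2.findContours(m,0,cv2.CHAIN_APPROX_NONE)[0],key=cv2.contourArea)
(u,v),r=cv2.minEnclosingCircle(c);print((u,v),r,cv2.boundingRect(c))
print(cross(ray(w,(u,v),s),ray(p["wrist"],(349.5,166),p["s"])),onz(w,(u,v),28,s))
E
```

```text
time_s: 2.05
eef_pos: [451.8, -372.1, 134.8]
ee_rot: [0.0, 0.999, 0.049, 0.0]
force: [0.4, 0.4, 0.6]
grip_width: 0.999
grip_force: 0.0
[ 451.75393168 -372.07582752  134.79775547] [0.3982891  0.35882629 0.56732675]
(np.float64(318.58055122835896), np.float64(240.61649637438478))
(319.0, 239.01492309570312) 34.219757080078125 (287, 205, 64, 69)
(array([ 450.90602676, -372.79991202,   23.114114  ]), np.float64(0.1038030203210541)) [ 452.54666927 -372.68360814   28.        ]
```

View pics/w2.png

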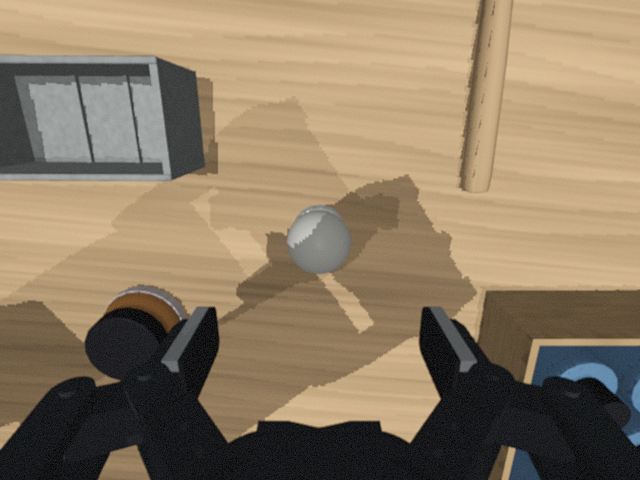

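The ball is between the fingers at (319,241), radius 32 px; size and triangulation put its centre at about (451,-372.5,28). jar1 at (125,350) is clear. Descending to grip.

```bash
python3 -m handwheel '[[[-1,-0.5,-20,0,0,0,1],[0,0,-40,0,0,0,1],[0,0,-35,0,0,0,1],[0,0,-18,0,0,0,1],[0,0,-5,0,0,0,1],[0,0,0,0,0,0,1],[0,0,0,0,0,0,0],[0,0,0,0,0,0,-0.5]]]' 20
python3 -m handwheel '[[[0,0,0,0,0,0,-1],[0,0,0,0,0,0,-1],[0,0,0,0,0,0,-1],[0,0,0,0,0,0,-1]]]' 20
```

```text
time_s: 3.1
eef_pos: [451.2, -372.4, 17.1]
ee_rot: [0.001, 0.999, 0.049, 0.0]
force: [-0.2, 0.1, -0.1]
grip_width: 0.603
grip_force: 0.0
time_s: 3.6
eef_pos: [451.1, -372.4, 16.9]
ee_rot: [0.0, 0.999, 0.049, 0.0]
force: [0.5, 0.4, 5.2]
grip_width: 0.523
grip_force: 20.0
```

```bash
python3 -m handwheel '[[[0,0,10,0,0,0,-1],[0,0,30,0,0,0,-1],[0,0,40,0,0,0,-1],[10,20,25,0,0,0,-1],[20,40,5,0,0,0,-1],[20,45,0,0,0,0,-1],[12,33,0,0,0,0,-1],[5,15,0,0,0,0,-1]]]' 20
python3 -m handwheel '[[[0,0,0,0,0,0,-1],[0,0,0,0,0,0,-1]]]' 20
python3 - <<'E'
from h import *
import pickle
s=sense();w=capture("wrist");print(s["eef_pos"],s["ee_rot"],s["grip_width"])
pickle.dump((s,w),open("b3.pkl","wb")); save("w3",w["image"])
E
```

```text
time_s: 4.6
eef_pos: [518.3, -217.6, 126.6]
ee_rot: [-0.0, 0.999, 0.05, -0.0]
force: [0.3, -0.8, -0.7]
grip_width: 0.525
grip_force: 20.7
time_s: 4.85
eef_pos: [517.6, -220.3, 126.3]
ee_rot: [0.0, 0.999, 0.048, -0.0]
force: [-0.6, 0.2, -0.5]
grip_width: 0.527
grip_force: 20.7
[ 517.59289466 -220.32225807  126.34601701] [ 1.73840862e-04  9.98825272e-01  4.84566384e-02 -4.16683811e-06] 0.5266996374617068
```

View pics/w3.png

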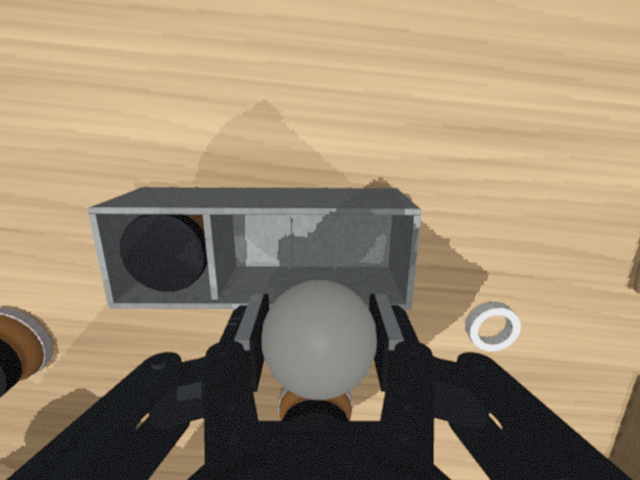

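The ball is held at (320,338). The tray is below it with rim corners (90,210), (420,210), (412,306) and (108,306), and its pocket spans columns 214–416.

```bash
python3 - <<'E'
from h import *
import pickle
s,w=pickle.load(open("b3.pkl","rb")); p=pickle.load(open("last.pkl","rb"))
C=[(89.5,210),(420.5,210),(412.5,306),(107.5,306.5)]
W=[(63,47.5),(267,47.5),(274,121.5),(78,120.5)]
P=np.array([onz(w,a,64,s) for a in C]); ctr=P.mean(0); d=P[0]+P[3]-P[1]-P[2];d/=2
for a,b in zip(C,W): print(cross(ray(w,a,s),ray(p["wrist"],b,p["s"]))[0].round(1))
e=d/np.linalg.norm(d)
print(P.round(1),ctr,np.degrees(np.arctan2(e[1],e[0])),np.linalg.norm(d),np.linalg.norm(P[0]-P[3]))
print("pocket",ctr-32*e,"ball",onz(w,(320,338),137,s),"err",(ctr-32*e)[:2]-s["eef_pos"][:2])
E
```

```text
[538.6 -88.   64.3]
[ 556.6 -277.4   60.7]
[ 490.8 -286.5   54.7]
[473.7 -90.1  59.5]
[[ 538.4  -86.9   64. ]
 [ 556.5 -275.6   64. ]
 [ 494.8 -282.2   64. ]
 [ 476.1  -91.3   64. ]] [ 516.41715734 -184.01742593   64.        ] 95.54143888246246 190.70758566480964 62.435441833034126
pocket [ 519.50725791 -215.86787771   64.        ] ball [ 515.73786089 -221.47160025  137.        ] err [1.91436325 4.45438036]
```

```bash
python3 - <<'E'
from h import *
import pickle
s3,w3=pickle.load(open("b3.pkl","rb")); p=pickle.load(open("last.pkl","rb"));s2,w2=pickle.load(open("b2.pkl","rb"))
# rib columns by dark-line profile near expected spots
for nm,w,s in(("w1",p["wrist"],p["s"]),("w2",w2,s2),("w3",w3,s3)):
    g=cv2.cvtColor(w["image"],cv2.COLOR_RGB2GRAY).astype(float)
    for k in(16,-16):
        u,v=proj(w,[519-.096*k+6,-217.5+.9954*k,8],s); u,v=int(u),int(v)
        if not(20<u<620 and 5<v<475): continue
        L=g[v-4:v+5,u-18:u+19].mean(0); i=u-18+np.argmin(L)
        print(nm,k,(u,v),i,L.min().round(),L.max().round(),onz(w,(i,v),8,s).round(1), "pocket y",(onz(w,(i,v),8,s)[1]-.9954*k-.6).round(1))
E
```

```text
w1 16 (203, 83) 202 110.0 166.0 [ 523.7 -200.3    8. ] pocket y -216.8
w1 -16 (232, 83) 233 120.0 166.0 [ 527.  -234.5    8. ] pocket y -219.2
w2 16 (84, 111) 83 64.0 166.0 [ 523.7 -200.7    8. ] pocket y -217.2
w2 -16 (130, 111) 133 79.0 166.0 [ 527.  -235.3    8. ] pocket y -220.0
w3 16 (293, 225) 291 116.0 160.0 [ 523.4 -199.5    8. ] pocket y -216.0
w3 -16 (336, 225) 330 94.0 110.0 [ 526.2 -228.4    8. ] pocket y -213.1
```

```bash
python3 -m handwheel '[[[1.5,2.5,-10,0,0,0,-1],[0,0,-25,0,0,0,-1],[0,0,-30,0,0,0,-1],[0,0,-25,0,0,0,-1],[0,0,-10,0,0,0,-1],[0,0,-4,0,0,0,-1],[0,0,0,0,0,0,-1],[0,0,0,0,0,0,-1]]]' 20
python3 -m handwheel '[[[0,0,-1,0,0,0,-1],[0,0,-1,0,0,0,-1],[0,0,0,0,0,0,-1]]]' 20
```

```text
time_s: 5.9
eef_pos: [519.8, -216.9, 23.1]
ee_rot: [0.0, 0.999, 0.049, 0.001]
force: [0.3, -0.3, 0.4]
grip_width: 0.529
grip_force: 20.7
time_s: 6.28
eef_pos: [519.4, -216.6, 20.3]
ee_rot: [-0.0, 0.999, 0.049, -0.0]
force: [0.0, -0.2, -0.6]
grip_width: 0.521
grip_force: 20.7
```

```bash
python3 -m handwheel '[[[0,0,-1,0,0,0,-1],[0,0,-1,0,0,0,-1],[0,0,0,0,0,0,-1]]]' 20
python3 -m handwheel '[[[0,0,-1,0,0,0,-1],[0,0,0,0,0,0,-1]]]' 20
python3 -m handwheel '[[[0,0,-1,0,0,0,-1],[0,0,0,0,0,0,-1]]]' 20
```

```text
time_s: 6.65
eef_pos: [519.4, -216.6, 18.2]
ee_rot: [-0.0, 0.999, 0.049, -0.0]
force: [-0.5, -0.1, -0.7]
grip_width: 0.525
grip_force: 20.7
time_s: 6.9
eef_pos: [519.4, -216.6, 17.2]
ee_rot: [-0.0, 0.999, 0.049, -0.0]
force: [-0.9, -0.7, -1.2]
grip_width: 0.522
grip_force: 20.7
time_s: 7.15
eef_pos: [519.4, -216.6, 16.2]
ee_rot: [-0.0, 0.999, 0.049, -0.0]
force: [-0.6, -0.5, -0.7]
grip_width: 0.524
grip_force: 20.7
```

```bash
python3 -m handwheel '[[[0,0,-1,0,0,0,-1],[0,0,0,0,0,0,-1]]]' 20
python3 -m handwheel '[[[0,0,-1,0,0,0,-1],[0,0,0,0,0,0,-1]]]' 20
```

```text
time_s: 7.4
eef_pos: [519.4, -216.6, 15.2]
ee_rot: [-0.0, 0.999, 0.049, -0.0]
force: [-0.3, -0.7, 0.1]
grip_width: 0.525
grip_force: 20.7
time_s: 7.65
eef_pos: [519.4, -216.6, 14.2]
ee_rot: [-0.0, 0.999, 0.049, -0.0]
force: [-0.4, 1.2, -0.8]
grip_width: 0.525
grip_force: 20.7
```

```bash
python3 -m handwheel '[[[0,0,-1,0,0,0,-1],[0,0,0,0,0,0,-1]]]' 20
python3 -m handwheel '[[[0,0,-1,0,0,0,-1],[0,0,0,0,0,0,-1]]]' 20
python3 - <<'E'
from h import *
s=sense();w=capture("wrist");save("w4",w["image"])
E
```

```text
time_s: 7.9
eef_pos: [519.7, -216.7, 13.9]
ee_rot: [0.0, 0.999, 0.049, 0.0]
force: [-1.1, 1.7, 5.0]
grip_width: 0.525
grip_force: 21.0
time_s: 8.15
eef_pos: [520.1, -216.7, 13.7]
ee_rot: [0.0, 0.999, 0.049, 0.001]
force: [-2.0, 2.0, 12.1]
grip_width: 0.524
grip_force: 21.4
```

View pics/w4.png

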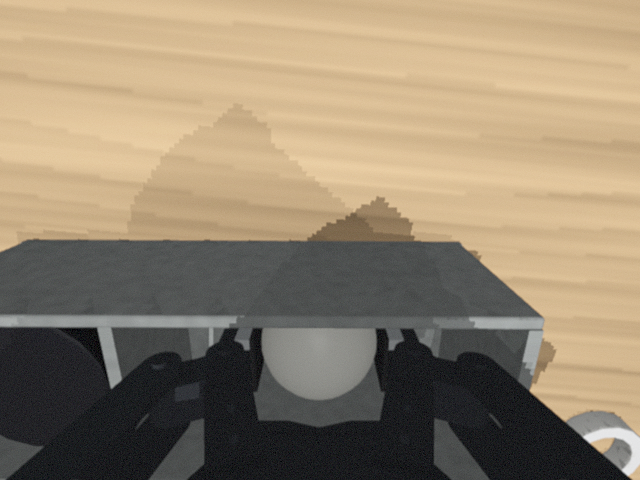

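The ball is inside the pocket and touching the floor: the upward force rose to 12 N, and the fingers sit between the pocket walls. I'll ease off, open partway and rise.

```bash
python3 -m handwheel '[[[0,0,1.5,0,0,0,-1],[0,0,0,0,0,0,0.15],[0,0,0,0,0,0,0.3],[0,0,0,0,0,0,0.35],[0,0,0,0,0,0,0.35],[0,0,5,0,0,0,0.35],[0,0,15,0,0,0,0.35],[0,0,30,0,0,0,0.35]]]' 20
python3 -m handwheel '[[[0,0,40,0,0,0,0.35],[-5,30,40,0,0,0,0.6],[-8,50,45,0,0,0,1],[-8,50,40,0,0,0,1],[-8,50,30,0,0,0,1],[0,30,10,0,0,0,1],[0,0,0,0,0,0,1],[0,0,0,0,0,0,1]]]' 20
python3 - <<'E'
from h import *
import pickle
s=sense();w=capture("wrist");t=capture("top");print(s["eef_pos"],s["ee_rot"])
pickle.dump((s,w,t),open("b5.pkl","wb")); save("w5",w["image"])
E
```

```text
time_s: 9.2
eef_pos: [519.2, -216.7, 64.6]
ee_rot: [-0.0, 0.999, 0.049, -0.0]
force: [-0.0, 0.4, 0.3]
grip_width: 0.675
grip_force: 0.0
time_s: 10.2
eef_pos: [491.2, -12.7, 264.2]
ee_rot: [0.0, 0.999, 0.049, 0.0]
force: [-0.5, -0.7, -0.9]
grip_width: 1.004
grip_force: 0.0
[491.19862636 -12.6859734  264.16867003] [2.16160312e-04 9.98804883e-01 4.88749115e-02 4.69171990e-05]
```

View pics/w5.png

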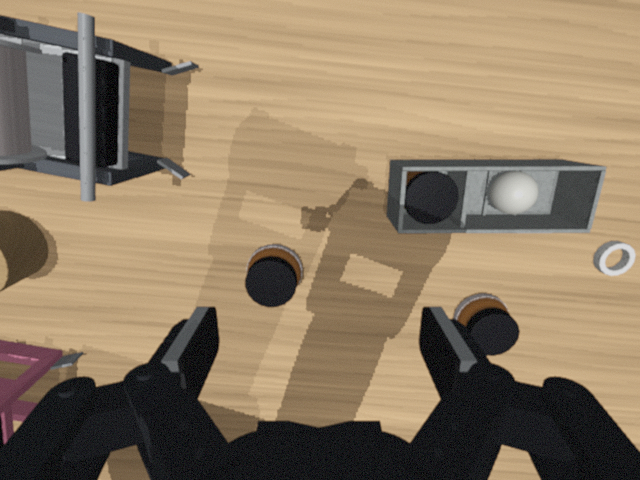

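The ball now rests in the pocket at (513,192) with the stand empty. The labeller's lead-in tips are at about (198,66) and (188,177). I'll move closer to the mouth for a better measurement.

```bash
python3 -m handwheel '[[[-5,20,0,0,0,0,1],[-10,35,0,0,0,0,1],[-10,35,0,0,0,0,1],[-5,25,0,0,0,0,1],[0,0,0,0,0,0,1],[0,0,0,0,0,0,1]]]' 20
python3 - <<'E'
from h import *
import pickle
s=sense();w=capture("wrist");print(s["eef_pos"],s["ee_rot"])
pickle.dump((s,w),open("b6.pkl","wb")); save("w6full",w["image"])
u,v=map(int,proj(w,[570,150,24],s)); print(u,v)
x0,y0=max(0,min(u-160,320)),max(0,min(v-120,240)); print(x0,y0)
save("w6",cv2.resize(w["image"][y0:y0+240,x0:x0+320],(800,600),interpolation=cv2.INTER_CUBIC))
E
```

```text
time_s: 11.05
eef_pos: [461.6, 101.9, 263.8]
ee_rot: [0.0, 0.999, 0.049, -0.0]
force: [0.6, 0.1, -0.1]
grip_width: 1.002
grip_force: 0.0
[461.55538934 101.93012016 263.8310548 ] [ 1.37240970e-04  9.98820816e-01  4.85480849e-02 -2.06528251e-04]
279 86
119 0
```

View pics/w6.png

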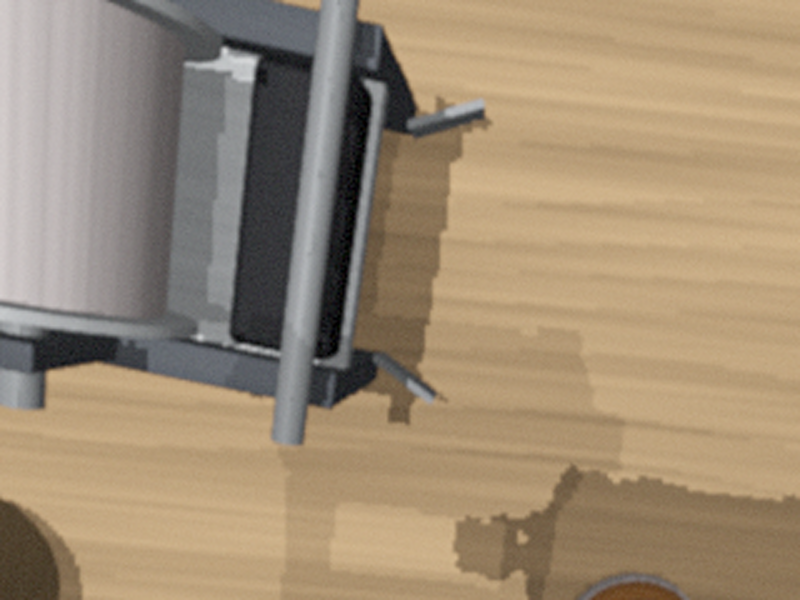

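The crop (2.5x, offset (119,0)) shows the mouth. The lead-in tips are at crop (484,103) and (434,396), the plate roots at (412,123) and (376,355), and the cheek-top front outer corners at (383,26) and (330,405).

```bash
python3 - <<'E'
from h import *
import pickle
s,w=pickle.load(open("b6.pkl","rb")); s5,w5,t5=pickle.load(open("b5.pkl","rb"))
f=lambda a:(a[0]/2.5+119,a[1]/2.5)
def pair(n,a,b,z):
    P,Q=onz(w,f(a),z,s),onz(w,f(b),z,s); d=P-Q; m=(P+Q)/2
    print(n,z,"mid",m[:2].round(1),"w",np.linalg.norm(d).round(1),"lane dir",np.degrees(np.arctan2(d[0],-d[1])).round(2)+90,P[:2].round(1),Q[:2].round(1))
pair("tips",(484,103),(434,396),24); pair("tipsbot",(489,122),(443,401),0)
pair("roots",(412,123),(376,355),24)
for z in(84,100,120): pair("cheektop",(383,26),(330,405),z)
pair("head lip",(386,84),(347,366),84)
pair("head lip",(386,84),(347,366),90)
for n,a,b in(("tip up",(484,103),(198,65)),("tip lo",(434,396),(188,177))): print(n,cross(ray(w,f(a),s),ray(w5,b,s5)))
# tray now
C=[(390,161),(605,166),(591,231),(402,232)]
print([onz(w5,c,64,s5)[:2].round(1) for c in C])
im=w["image"]; tr=proj(w,[516,-187,64],s); print(tr)
E
```

```text
tips 24 mid [557.6 127.2] w 110.4 lane dir 174.32 [612.5 121.8] [502.6 132.7]
tipsbot 0 mid [554.2 125. ] w 112.5 lane dir 174.85 [610.3 119.9] [498.2 130. ]
roots 24 mid [560.  152.9] w 86.8 lane dir 173.91 [603.1 148.3] [516.8 157.6]
cheektop 84 mid [561.1 158.9] w 117.5 lane dir 174.0 [619.5 152.7] [502.7 165. ]
cheektop 100 mid [560.3 156.3] w 111.5 lane dir 174.0 [615.7 150.5] [504.8 162.2]
cheektop 120 mid [559.2 153.2] w 104.0 lane dir 174.0 [610.9 147.8] [507.5 158.6]
head lip 84 mid [560.2 155.3] w 87.7 lane dir 174.32 [603.8 150.9] [516.6 159.6]
head lip 90 mid [559.9 154.4] w 86.0 lane dir 174.32 [602.7 150.1] [517.1 158.7]
tip up (array([614.83398322, 122.05105688,   3.54681688]), np.float64(2.810625868258011))
tip lo (array([499.72704434, 133.60386909,   5.50766585]), np.float64(1.7634236021053042))
[array([543.2, -74.9]), array([ 558. , -276.1]), array([ 494.8, -284.9]), array([475.6, -98. ])]
(np.float64(626.9215472584442), np.float64(181.54211284381984))
```

```bash
python3 -m handwheel '[[[3,-20,0,0,0,10,1],[8,-45,0,0,0,10,1],[10,-50,0,0,0,10,1],[10,-50,0,0,0,10,1],[10,-50,0,0,0,10,1],[10,-50,-20,0,0,10,1],[6,-40,-30,0,0,10,1],[4,-25,-20,0,0,10,1]]]' 20
python3 -m handwheel '[[[0,-15,-10,0,0,9.7,1],[0,0,0,0,0,0,1],[0,0,0,0,0,0,1]]]' 20
python3 - <<'E'
from h import *
import pickle
s=sense();w=capture("wrist");print(s["eef_pos"],s["ee_rot"],s["joints"].round(2))
pickle.dump((s,w),open("b7.pkl","wb"));save("w7",w["image"])
for c in [(-96,33),(-96,-33),(96,33),(96,-33)]:
    print(c,np.round(proj(w,[516-.0941*c[0]-.9956*c[1],-186+.9956*c[0]-.0941*c[1],64],s)))
g=cv2.cvtColor(w["image"],cv2.COLOR_RGB2HSV)
# tray pixels: low-sat; run extents per row
for v in range(60,440,25):
    m=np.where((g[v,:,1]<50))[0]; 
    if len(m): r=np.split(m,np.where(np.diff(m)>3)[0]+1); print(v,[(int(k[0]),int(k[-1])) for k in r if len(k)>5])
E
```

```text
time_s: 12.1
eef_pos: [521.5, -229.9, 192.3]
ee_rot: [-0.001, 0.733, 0.681, -0.0]
force: [0.5, -0.1, 0.5]
grip_width: 1.002
grip_force: 0.0
time_s: 12.48
eef_pos: [522.3, -242.1, 184.6]
ee_rot: [0.0, 0.675, 0.738, 0.0]
force: [0.3, 0.7, -0.1]
grip_width: 0.999
grip_force: 0.0
[ 522.26206677 -242.08576     184.59597841] [3.16540859e-04 6.74963954e-01 7.37850631e-01 8.78311985e-05] [-0.64  0.47  1.42  0.    1.25 -0.73]
(-96, 33) [276. 280.]
(-96, -33) [359. 280.]
(96, 33) [261.  -1.]
(96, -33) [368.  -2.]
60 [(265, 365)]
85 [(266, 364)]
110 [(268, 363), (634, 639)]
135 [(269, 362), (626, 639)]
160 [(150, 155), (270, 362), (619, 639)]
185 [(103, 142), (272, 361), (611, 639)]
210 [(86, 118), (127, 137), (273, 360), (603, 639)]
235 [(275, 360), (596, 639)]
260 [(276, 359), (588, 639)]
285 [(580, 638)]
310 [(195, 210), (232, 243), (429, 442), (501, 537), (573, 629)]
335 [(175, 196), (218, 229), (249, 257), (445, 460), (494, 523), (590, 639)]
360 [(160, 178), (453, 480)]
385 [(81, 94), (117, 162), (450, 463), (481, 497), (546, 569)]
410 [(70, 91), (97, 135), (161, 180), (186, 198), (446, 456), (460, 470), (486, 528), (550, 560), (581, 591)]
435 [(30, 52), (73, 94), (107, 137), (141, 150), (164, 181), (246, 253), (314, 331), (359, 368), (379, 390), (459, 466), (472, 502), (514, 554), (573, 591), (606, 616)]
```

The tray matches the prediction within a pixel. Next: tilt the tool back by 18° so the camera clears the labeller, then straddle the tray's rear end.

```bash
python3 -m handwheel '[[[1,-10,-10,9,0.8,0,1],[0,-9.5,-25,9,0.8,0,1],[0,0,-40,0,0,0,1],[0,0,-40,0,0,0,1],[0,0,-28,0,0,0,1],[0,0,-12,0,0,0,1],[0,0,-4.5,0,0,0,1],[0,0,0,0,0,0,1]]]' 40
python3 -m handwheel '[[[0,0,0,0,0,0,0.6],[0,0,0,0,0,0,0.4],[0,0,0,0,0,0,0],[0,0,0,0,0,0,0],[0,0,0,0,0,0,0]]]' 40
```

```text
time_s: 13.52
eef_pos: [523.7, -261.7, 25.5]
ee_rot: [-0.115, 0.665, 0.73, 0.106]
force: [0.3, -0.1, -0.4]
grip_width: 1.0
grip_force: 0.0
time_s: 14.15
eef_pos: [523.7, -261.9, 25.7]
ee_rot: [-0.115, 0.665, 0.73, 0.106]
force: [0.4, 0.7, 6.3]
grip_width: 0.772
grip_force: 45.4
```

```bash
python3 -m handwheel '[[[0,6,0,0,0,-0.6,0],[1,14,0,0,0,-1.6,0],[2,22,0,0,0,-1.8,0],[2,28,0,0,0,-1.8,0],[2,28,0,0,0,-1.8,0],[2,28,0,0,0,-1.8,0],[2,26,0,0,0,-1.2,0],[1.5,20,0,0,0,-0.6,0]]]' 40
python3 -m handwheel '[[[0,10,0,0,0,0,0],[0,4,0,0,0,0,0],[0,0,0,0,0,0,0],[0,0,0,0,0,0,0]]]' 40
python3 - <<'E'
from h import *
import pickle
s=sense();w=capture("wrist");t=capture("top");print(s["eef_pos"],s["ee_rot"])
q=s["ee_rot"]; M=R.from_quat([q[1],q[2],q[3],q[0]]).as_matrix(); print("x ang",np.degrees(np.arctan2(M[1,0],M[0,0])),"y",np.degrees(np.arctan2(-M[1,1],-M[0,1])))
pickle.dump((s,w,t),open("b8.pkl","wb"))
im=w["image"]; a=cv2.resize(im,(640,480)); save("w8",a)
E
```

```text
time_s: 15.15
eef_pos: [536.5, -89.7, 25.7]
ee_rot: [-0.103, 0.733, 0.662, 0.117]
force: [-1.2, -6.1, 6.4]
grip_width: 0.773
grip_force: 45.7
time_s: 15.65
eef_pos: [536.5, -75.8, 25.7]
ee_rot: [-0.104, 0.733, 0.662, 0.118]
force: [1.6, 0.5, 7.1]
grip_width: 0.768
grip_force: 45.5
[536.54064949 -75.77341222  25.66273972] [-0.10374621  0.73321941  0.6616673   0.11756869]
x ang 84.16001631438327 y 174.09572102150992
```

View pics/w8.png

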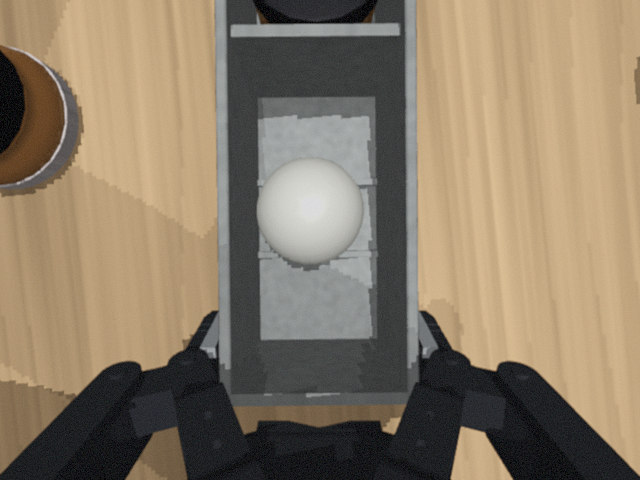

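The tray is gripped square with the rim at columns 217–417. The ball is between the ribs at (310,210), and jar2 at the upper left (30,120) is clear. A quick numeric clearance check on jar2 and the bottles before sliding in.

```bash
python3 - <<'E'
from h import *
import pickle
s5,w5,t5=pickle.load(open("b5.pkl","rb")); s,w,t=pickle.load(open("b8.pkl","rb"))
print("jar2",onz(w5,(271,282),45,s5)); 
for p in((287,142),(322,142)): print("bottle",onz(t,p,115))
A,o=cam(w,s); print("cam",o, "tray x=",np.dot((o-s["eef_pos"])[:2],[.103,.9947])-76)
for r in((40,),): print("rim mid", onz(w,(217,200),64,s),onz(w,(417,200),64,s),onz(w,(224,320),64,s),onz(w,(412,320),64,s))
E
```

```text
jar2 [398.84399035  30.74244546  45.        ]
bottle [728.8382655   27.34287067 115.        ]
bottle [728.15110261 -63.83924078 115.        ]
cam [540.12523204 -39.59583198 178.65179086] tray x= -39.64494892515933
rim mid [508.98694247 -25.30086768  64.        ] [573.60997333 -32.02580075  64.        ] [507.06858717 -64.35191149  64.        ] [568.03727085 -70.79411929  64.        ]
```

```bash
python3 -m handwheel '[[[0.6,6,0,0,0,0,0],[1.4,14,0,0,0,0,0],[2.1,20,0,0,0,0,0],[2.3,22,0,0,0,0,0],[2.3,22,0,0,0,0,0],[2.3,22,0,0,0,0,0],[1.9,18,0,0,0,0,0],[1,10,0,0,0,0,0]]]' 40
python3 -m handwheel '[[[0.6,6,0,0,0,0,0],[0.5,5,0,0,0,0,0],[0.3,3,0,0,0,0,0],[0,0,0,0,0,0,0]]]' 40
```

```text
time_s: 16.75
eef_pos: [550.5, 58.4, 25.7]
ee_rot: [-0.103, 0.733, 0.662, 0.117]
force: [-1.1, -6.5, 7.2]
grip_width: 0.769
grip_force: 46.0
time_s: 17.25
eef_pos: [551.9, 72.0, 25.7]
ee_rot: [-0.104, 0.733, 0.662, 0.118]
force: [0.2, -2.5, 7.6]
grip_width: 0.768
grip_force: 45.8
```

Free so far; creeping towards the stop, expected at y≈81.

```bash
python3 -m handwheel '[[[0.2,2,0,0,0,0,0],[0.2,2,0,0,0,0,0],[0.2,2,0,0,0,0,0],[0.1,1,0,0,0,0,0],[0,0,0,0,0,0,0]]]' 40
python3 -m handwheel '[[[0.1,1,0,0,0,0,0],[0.1,1,0,0,0,0,0],[0,0,0,0,0,0,0]]]' 40
python3 -m handwheel '[[[0.1,1,0,0,0,0,0],[0.1,1,0,0,0,0,0],[0,0,0,0,0,0,0]]]' 40
```

```text
time_s: 17.88
eef_pos: [552.7, 78.7, 25.7]
ee_rot: [-0.103, 0.733, 0.662, 0.118]
force: [-0.5, -3.8, 7.4]
grip_width: 0.774
grip_force: 45.9
time_s: 18.25
eef_pos: [552.9, 80.6, 25.7]
ee_rot: [-0.103, 0.733, 0.662, 0.117]
force: [0.2, -4.3, 8.0]
grip_width: 0.766
grip_force: 45.9
time_s: 18.62
eef_pos: [553.1, 82.6, 25.7]
ee_rot: [-0.103, 0.733, 0.662, 0.118]
force: [-1.1, -5.3, 7.3]
grip_width: 0.764
grip_force: 45.9
```

```bash
python3 -m handwheel '[[[0.1,1,0,0,0,0,0],[0.1,1,0,0,0,0,0],[0,0,0,0,0,0,0]]]' 40
python3 -m handwheel '[[[0.1,1,0,0,0,0,0],[0.1,1,0,0,0,0,0],[0,0,0,0,0,0,0]]]' 40
```

```text
time_s: 19.0
eef_pos: [553.1, 82.8, 25.6]
ee_rot: [-0.103, 0.733, 0.662, 0.117]
force: [-6.5, -20.2, 10.6]
grip_width: 0.763
grip_force: 46.7
time_s: 19.38
eef_pos: [553.1, 82.8, 25.6]
ee_rot: [-0.102, 0.734, 0.662, 0.115]
force: [-11.2, -34.2, 15.0]
grip_width: 0.768
grip_force: 47.5
```

The tray stopped at y=82.8 (predicted 81–83) with 34 N of push, so it is home. I'll ease the push, open and retract up and back.

```bash
python3 -m handwheel '[[[-0.2,-2,0,0,0,0,0],[0,0,0,0,0,0,0.7],[0,0,0,0,0,0,1],[0,0,0,0,0,0,1],[0,0,0,0,0,0,1],[0,-3,8,0,0,0,1],[-1,-10,25,0,0,0,1],[-2,-20,40,0,0,0,1]]]' 40
python3 -m handwheel '[[[-4,-35,45,0,0,0,1],[-5,-45,40,-9,0.8,0,1],[-3,-20,30,-9,0.8,0,1],[0,0,10,0,0,0,1],[0,0,0,0,0,0,1],[0,0,0,0,0,0,1]]]' 40
python3 - <<'E'
from h import *
import pickle
s=sense();w=capture("wrist");t=capture("top");print(s["eef_pos"],s["ee_rot"],s["force"])
pickle.dump((s,w,t),open("b9.pkl","wb"))
u=np.array([.103,.9947]); n=np.array([-u[1],u[0]]); stop=np.array([560,153])+100*u
P=lambda x,y,z:[*(stop+u*(x-96)+n*y),z]
for nm,p in dict(rearL=P(-96,33,64),rearR=P(-96,-33,64),ball=P(-32,0,27),mouth=P(-4,0,84)).items(): print(nm,np.round(proj(w,p,s)),np.round(proj(t,p)))
g=cv2.cvtColor(w["image"],cv2.COLOR_RGB2HSV)
m=((g[...,1]<40)&(g[...,2]>165)).astype(np.uint8); k,l,st,c=cv2.connectedComponentsWithStats(m)
print([(st[i].tolist(),c[i].round(1).tolist()) for i in range(1,k) if st[i][4]>150])
u0,v0=map(int,proj(w,P(-75,0,64),s))
for v in range(v0-60,v0+60,12):
    r=np.where(g[v,max(0,u0-110):u0+110,1]<50)[0]+max(0,u0-110); print(v,(r[0],r[-1],len(r)) if len(r) else None)
v=np.where(g[:,u0,1]<50)[0]; print(v0,np.split(v,np.where(np.diff(v)>3)[0]+1)and [(int(k[0]),int(k[-1])) for k in np.split(v,np.where(np.diff(v)>3)[0]+1)])
E
```

```text
time_s: 20.38
eef_pos: [548.8, 52.5, 98.1]
ee_rot: [-0.106, 0.733, 0.662, 0.116]
force: [0.2, -0.4, 0.5]
grip_width: 1.0
grip_force: 0.0
time_s: 21.12
eef_pos: [536.9, -47.3, 221.1]
ee_rot: [0.0, 0.742, 0.67, 0.002]
force: [1.0, 0.4, -0.4]
grip_width: 1.003
grip_force: 0.0
[536.89977893 -47.27169083 221.07314187] [3.81427042e-04 7.42256362e-01 6.70113558e-01 1.77963298e-03] [ 0.99137991  0.43290031 -0.44479143]
rearL [277.  81.] [274. 225.]
rearR [364.  81.] [277. 201.]
ball [320.  -2.] [254. 213.]
mouth [321. -84.] [240. 209.]
[([298, 0, 36, 10, 247], [316.4, 3.4]), ([593, 211, 47, 15, 373], [621.1, 217.7]), ([573, 251, 24, 131, 837], [582.4, 313.7])]
-11 (np.int64(211), np.int64(429), 73)
1 (np.int64(253), np.int64(386), 101)
13 (np.int64(276), np.int64(367), 92)
25 (np.int64(277), np.int64(366), 90)
37 (np.int64(277), np.int64(366), 90)
49 (np.int64(278), np.int64(366), 89)
61 (np.int64(278), np.int64(365), 88)
73 (np.int64(279), np.int64(365), 87)
85 (np.int64(286), np.int64(355), 68)
97 None
49 [(0, 85), (435, 435), (439, 441), (446, 450), (454, 461), (465, 472), (476, 477)]
```

The tray's rear edge is at row ~83 (predicted 81 for home) and its sides are parallel. The ball is visible at (316,3), where its pocket should be (320,-2), and the gripper is clear. Handing in.

```bash
python3 -c "
from rig import *
print(finish_job())"
```

```text
the job is handed in; nothing more can be done
None
```

The soap ball was lowered into the tray's empty pocket and released there, and the tray was slid jar end first up to the labeller's stop with the ball still in its pocket; the job was handed in at about 21 s, though the hand-in gave no verdict and I did not re-measure the bystanders afterwards.

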